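# Press a culture plate into the imager's corner stops and hold it for the exposure

### The job

Load the six-well plate with the pink medium into the cell imager: pick it up, lay it flat on the imager's black stage over the round lens, and push it gently into the corner until both orange sprung stops are pressed fully home at once. The springs push the plate back out if it is let go, so finish with the gripper still holding the plate there for the exposure. Leave the amber plate and the other things on the bench where they are.

Things in the scene. Friction and masses are not known exactly. Their poses are not given: they have to be found in the camera images.
- pink_plate: the plate to load: rigid clear plastic six-well plate with six round pink wells (2 x 3), 60 (x) x 90 (y) x 24 (z) mm, about 90 g, starts flat on the bench. Origin: centre of its underside; z up. Its sides are plain and upright and can be gripped across the 60 mm width. Either way round fits the imager.
- amber_plate: a second plate of the same shape and size with amber-yellow wells; leave it alone. Origin: centre of its underside
- imager: flat cell imager, ivory box 250 (x) x 240 (y) x 60 (z) mm fixed to the bench; its top is a flat black stage. Origin: centre of its underside; x points away from the robot, y left (turned by its yaw). Two orange sprung stops form a corner at its far (+x) and right (-y) side; they and the aluminium bars behind them rise only 8 mm above the stage: fingers gripping higher pass over them.
- seat (a point): point on the stage where the centre of the plate's underside is when both stops are fully home; axes as the imager's: the plate's 60 mm width along x, its 90 mm length along y. Round glass lens here; white lines mark the seated plate's near and left edges. It lies 30 mm along +x and 40 mm along -y from the imager's axis, 60 mm above the bench.
- stop_far (a joint): travel of the far stop (orange bar 70 mm long along y, 8 mm high, behind the seat), m: 0 = out, 0.004 = fully home, pushed towards the imager's +x. Spring: 0.7 N to start, 3.5 N fully home, then a rigid end stop. Friction on the stage and on the other stop may add as much again.
- stop_side (a joint): travel of the right-hand stop (orange bar 42 mm long along x, 8 mm high), m: 0 = out, 0.004 = fully home, pushed towards the imager's -y. Spring as the far stop's.
- stop_far_face (a point): middle of the far stop's face that the plate's long side touches, 4 mm above the stage; moves with the stop (26 mm in +x from the seat when out, 30 mm when home)
- stop_side_face (a point): middle of the side stop's face that the plate's short side touches, 4 mm above the stage; moves with the stop (41 mm in -y from the seat when out, 45 mm when home)
- bottle: loose bottle, 68 mm across, 150 mm high, blue cap, behind the plates; leave alone. Origin: centre of its underside
- tip_box: loose blue box of pipette tips with a pale lid, 89 x 124 x 72 mm; leave alone. Origin: centre of its underside
- mouse: loose grey computer mouse, 105 x 58 x 32 mm, on the right; leave alone. Origin: centre of its underside
- beaker: loose white cup, 80 mm across, 95 mm high, to the right of the imager; leave alone. Origin: centre of its underside

How it is judged (in metres and radians):
On the way:
1. the pink plate is picked up: lifted clear of the bench and off the imager (height (world z) of pink_plate above 0.03 m and contact force between the fingers and pink_plate above 1 N and contact force between imager and pink_plate below 0.05 N), for 0.2 s.
At the end, for the whole second after the job is handed in: for the last second: both stops pressed in over 3 of 4 mm; pink plate at rest, flat on the stage (within 3 mm, tilt < 0.05 rad), square within 0.06 rad, centre within 5 mm of the seat, bearing on the imager with over 3 N, and still held by the fingers (over 1 N) (value of joint each of stop_far, stop_side above 0.003 m and horizontal distance between pink_plate and seat below 0.005 m and angle between the x axis of pink_plate and the x axis of imager, either way round below 0.06 rad and z of pink_plate in the frame of seat between -0.003 and 0.003 m and angle between pink_plate's own z axis and vertical below 0.05 rad and contact force between the fingers and pink_plate above 1 N and contact force between imager and pink_plate above 3 N and linear speed of pink_plate below 0.01 m/s); the arm keeps its last pose, push and grip.
It fails at once if the plate is jammed against the imager with more than 50 N (contact force between imager and pink_plate above 50 N).
It fails at once if the amber plate or another thing on the bench is moved by more than 20 mm (distance of any of amber_plate, bottle, tip_box, mouse, beaker from where it was at the start of the episode above 0.02 m).
It also fails if it takes over 51 s, if anything falls off the work surface, if the arm or the gripper's body presses on something with over 40 N, if the wrist force passes 120 N, or if a joint passes its speed limit or range.

### The arm

A 6-joint arm with a two-finger parallel gripper is mounted at the origin on the work surface. World frame = base frame: x ahead of the robot, y to its left, z up, the work surface at z = 0. Lengths are in m, angles in degrees, forces in N, time in s.
With the tool pointing down it reaches from about 0.25 to 0.725 m from the base axis. Payload 9.7 kg.
Tool frame: the origin (TCP) lies at the very end of the fingers, on their centre line; the grasp point (between the pads) lies 19 mm behind it; y points along the fingers, x is the direction in which the jaws open and shut, and the axes are right-handed (so a half turn about y gives the same grasp; the last joint's range is limited). The gripper opens to 85 mm and grips with 20 to 120 N. Pads are 22 mm wide; open, the fingers measure 114 mm over their backs; the gripper's body (76 mm by 85 mm) begins 54 mm behind the grasp point. The pads swing forward as they close: fully open they stand 13 mm farther back than shut.
Start: joints at [65.661, 4.979, 10.078, 95.1, 0, 90], TCP at [0.227, 0.501, 0.231] pointing down, gripper open.
Joint ranges: [-179.16, 179.16], [-48.56, 103.87], [-65.8, 70.77], [-126.05, 130.52], [-82.76, 87.17], [-180, 180]. Speed limits (degrees/s): [127.2, 127.2, 147.25, 180, 180, 180].

### API

Orientations are given as [roll, pitch, yaw] about the fixed x, y, z axes, in that order (R = Rz(yaw) Ry(pitch) Rx(roll)).
In Python, from workcell import bot gives the robot as it stands.
- The arm moves only by the shell command python3 -m jog 'ROWS' [FORCE]. ROWS is JSON, a list of rows, each a list of 7 numbers: the closure, from 0 (fully open) to 1 (shut), then the shift along the world's x, y, z in units of 25 mm (1.0 is 25 mm), then the turn, a rotation vector about the world's x, y, z in units of 5 degrees (1.0 is 5 degrees). A call has 1 to 5 rows; each row is the pose to reach, as a shift and turn from the pose commanded when the call began; what a row does not reach only later rows make up. A row lasts 1/10 s, in which the tool goes at most 50 mm and 8.59 degrees, less where a joint would pass 70% of its speed; a pose out of reach is approached as far as the arm can. A call with a gripper value outside its range is refused whole. The fingers move at their own pace and stop on an object; FORCE is the grip in N (left out, the last holds). Time passes only in rows, so rows that repeat a pose let the fingers close. It gives the time, the measured TCP pose, the force and the opening at its end, in the units of the state.
- bot.get_obs(): the state, without advancing time (a new reading comes with each control period).
- bot.camera(name): name is "side" or "top" or "wrist"; returns (picture, depth): 384x512x3 uint8, red, green, blue; 384x512 float32, m along the optical axis (not along the pixel's ray), 0 where there is no reading.
- bot.camera_model(name): a dict with "fx", "fy", "cx", "cy" (pixels), "rvec" (rotation vector, rad) and "tvec" (3), from world to camera coordinates, as OpenCV has them; the wrist camera has in their place "tool_from_camera" (4x4, takes a point from camera to tool coordinates, whose origin is the TCP and whose axes are the tool frame's). Camera axes: x right, y down, z forward; pixel columns grow to the right and rows downward; lengths in m; the calibration is good to about 2 mm. A picture is of the moment at which its call begins: read the wrist's pose just before it. camera_model takes no time and is no camera call.
- bot.job_done(): hands the job in, once; it reports no verdict.
Trained networks look in the newest picture that a camera, given by its name, has taken for a name from the list of things; names that differ only in an ending like _2 or _b are one class to them, and where a whole thing is asked for, a point or a joint stands for the part that bears it (a point fixed in the world has none). Each returns a list of dicts, best first, with "conf" (0 to 1); they miss things now and then, are a little off and sometimes report something else, mostly with a low value. They report only what shows in the picture. A call takes as long as a camera call.
- bot.regions_of(camera, label): "pixels" (384x512 bool, what is visible of it) and "point" ([row, column] in pixels, amid what is visible of it).
The state is a dict: "time": time; "q": joint angles; "qd": joint speeds; "joint_efforts": joint torques, N m; "ee_pos": TCP position; "tcp_rot": TCP orientation; "wrist_force": force on the tool from outside, world axes, zero at the start; "torque": the same for the moment, N m; "opening": finger opening in m.
Only numpy, scipy, OpenCV 4.12 (cv2) and the standard library are available. Lean on these libraries where they do the work, as an engineer would, in place of code of your own. Each camera call takes 0.05 s, during which the arm holds its last target. There are 200 camera calls.

## Working session

There is one attempt and no reset: what is moved stays moved. The work goes in short steps, Python scripts to look and compute and a shell command to move; the robot and the scene stay as the last step left them, time stands still between calls to the robot, and variables do not carry over. Pictures are saved under pics/ and viewed, about 8 in all and at most 12, crops included, and the job is handed in when it is done.

```bash
mkdir -p pics; ls; cat > h.py <<'E'
import numpy as np, cv2
from scipy.spatial.transform import Rotation as R
from workcell import bot
def cam(name):
    o=bot.get_obs(); im,d=bot.camera(name); m=bot.camera_model(name)
    if 'rvec' in m:
        Rm=cv2.Rodrigues(np.array(m['rvec'],float))[0]; t=np.array(m['tvec'],float).ravel()
        T=np.eye(4); T[:3,:3]=Rm.T; T[:3,3]=-Rm.T@t
    else:
        W=np.eye(4); W[:3,:3]=R.from_euler('xyz',o['tcp_rot'],degrees=True).as_matrix(); W[:3,3]=o['ee_pos']
        T=W@np.array(m['tool_from_camera'])
    return im,d,m,T,o
def cloud(d,m,T):
    v,u=np.mgrid[:384,:512]
    P=np.stack([(u-m['cx'])/m['fx']*d,(v-m['cy'])/m['fy']*d,d],-1)
    P=P@T[:3,:3].T+T[:3,3]; P[d<=0]=np.nan
    return P
def save(n,im): cv2.imwrite(f'pics/{n}.png',cv2.cvtColor(im,cv2.COLOR_RGB2BGR))
E
python3 - <<'E'
from h import *
o=bot.get_obs(); print({k:np.round(v,3) for k,v in o.items()})
ims=[]
for c in ['top','side']:
    im,d,m,T,_=cam(c); P=cloud(d,m,T); ims.append(im); np.savez(c,P=P,im=im,d=d)
    for l in ['pink_plate','amber_plate','imager','stop_far','stop_side','bottle','beaker','tip_box','mouse']:
        for r in bot.regions_of(c,l)[:2]:
            p=r['pixels']; Q=P[p]; Q=Q[~np.isnan(Q[:,0])]
            if len(Q): 
                zt=np.percentile(Q[:,2],90); S=Q[Q[:,2]>zt-.008]
                rc=cv2.minAreaRect((S[:,:2]*1000).astype(np.float32))
                print(c,l,round(r['conf'],2),r['point'],p.sum(),'med',np.median(Q,0).round(3),'ztop',zt.round(3),np.round(rc[0],1),np.round(rc[1],1),round(rc[2],1))
save('a',np.hstack(ims)[:, :]); save('top',ims[0]); save('side',ims[1])
cv2.imwrite('pics/ab.png',cv2.cvtColor(np.vstack([cv2.resize(i,(400,300)) for i in ims]),cv2.COLOR_RGB2BGR))
E
```

```text
pics
{'time': np.float64(0.0), 'q': array([ 6.5661e+01,  5.0090e+00,  1.0033e+01,  9.5099e+01, -2.0000e-03,
        8.9999e+01]), 'qd': array([ 0.026, -0.054, -0.082, -0.008, -0.022,  0.01 ]), 'joint_efforts': array([ 1.0000e-03, -5.2039e+01,  4.6481e+01,  1.6000e-02,  0.0000e+00,
       -0.0000e+00]), 'ee_pos': array([0.227, 0.501, 0.231]), 'tcp_rot': array([-9.0002e+01,  7.5000e-02,  6.5662e+01]), 'wrist_force': array([ 0.646, -0.29 ,  0.647]), 'torque': array([-0.022, -0.003,  0.043]), 'opening': np.float64(0.085)}
top pink_plate 0.76 [199.1, 194.2] 475 med [0.509 0.134 0.023] ztop 0.029 [509.3 135.3] [59.1 87.4] 23.1
top amber_plate 0.84 [212.2, 132.3] 523 med [0.479 0.351 0.024] ztop 0.028 [479.3 352.7] [59.9 89.7] 19.2
top imager 0.96 [199.5, 298.6] 5538 med [ 0.51  -0.204  0.06 ] ztop 0.065 [ 516.7 -202.1] [244.9 238.1] 7.5
top imager 0.2 [268.3, 351.4] 569 med [ 0.298 -0.373  0.029] ztop 0.035 [ 297.5 -376. ] [48.  85.5] 82.1
top stop_far 0.39 [198.0, 300.7] 5828 med [ 0.511 -0.204  0.059] ztop 0.065 [ 518.2 -201.7] [248.1 238.5] 7.5
top stop_side 0.55 [182.4, 321.7] 52 med [
[... 949 characters left out ...]
ed [0.767 0.055 0.076] ztop 0.125 [773.8  68.9] [27.1 34.6] 60.9
side stop_far 0.59 [222.4, 297.9] 35 med [ 0.586 -0.244  0.069] ztop 0.072 [ 587.7 -242.9] [16.  50.1] 10.7
side stop_side 0.5 [233.2, 301.7] 51 med [ 0.56  -0.288  0.068] ztop 0.07 [ 559.8 -286. ] [24.3 38.6] 72.0
side bottle 0.77 [173.2, 301.2] 630 med [0.767 0.058 0.071] ztop 0.128 [775.1  75.5] [28.6 40. ] 13.3
side beaker 0.58 [298.5, 295.6] 1234 med [ 0.395 -0.529  0.065] ztop 0.093 [ 398.3 -516.7] [82.5 75.4] 57.3
side tip_box 0.85 [159.4, 268.2] 617 med [0.745 0.229 0.064] ztop 0.075 [757.6 275. ] [135.3  89.4] 73.0
side mouse 0.93 [293.3, 235.1] 675 med [ 0.291 -0.392  0.028] ztop 0.034 [ 298.2 -379.7] [51.2 84.3] 81.8
```

View pics/top.png

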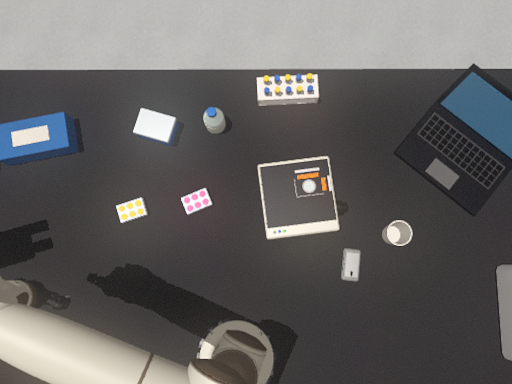

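View pics/side.png

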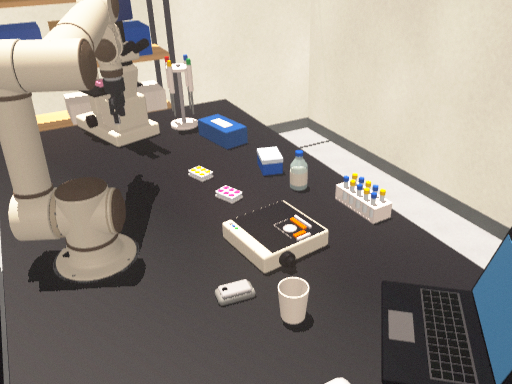

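The top view shows the pink plate at pixel (197,201) and the imager at (298,198), its stops at (308,176) and (323,184). The side view agrees. I'll move above the pink plate with the jaws along its 60 mm axis (yaw about 23°).

```bash
python3 -m jog '[[0,1.13,-1.47,0,0,0,-0.85],[0,2.26,-2.94,0,0,0,-1.7],[0,3.4,-4.4,0,0,0,-2.55],[0,4.53,-5.87,0,0,0,-3.4],[0,5.66,-7.34,0,0,0,-4.26]]' 40
python3 -m jog '[[0,1.13,-1.47,0,0,0,-0.85],[0,2.26,-2.94,0,0,0,-1.7],[0,3.4,-4.4,0,0,0,-2.55],[0,4.53,-5.87,0,0,0,-3.4],[0,5.66,-7.34,0,0,0,-4.26]]'
python3 -m jog '[[0,0,0,0,0,0,0],[0,0,0,0,0,0,0],[0,0,0,0,0,0,0]]'
cat > plate.py <<'E'
from h import *
import sys
im,d,m,T,o=cam('wrist'); P=cloud(d,m,T); save(sys.argv[1],im); np.savez('w_'+sys.argv[1],P=P,im=im)
print(o['ee_pos'].round(4),o['tcp_rot'].round(2),o['wrist_force'].round(1),o['opening'])
for l in sys.argv[2:]:
    for r in bot.regions_of('wrist',l)[:2]:
        Q=P[r['pixels']]; Q=Q[~np.isnan(Q[:,0])]
        if len(Q)<5: continue
        zt=np.percentile(Q[:,2],90); S=Q[Q[:,2]>zt-.008]
        rc=cv2.minAreaRect((S[:,:2]*1000).astype(np.float32))
        print(l,round(r['conf'],2),r['point'],len(Q),'z',np.percentile(Q[:,2],[10,50,90]).round(4),np.round(rc[0],1),np.round(rc[1],1),round(rc[2],1))
E
python3 plate.py p1 pink_plate
```

```text
time: 1.5
ee_pos: [0.3689, 0.3161, 0.2314]
tcp_rot: [-90.0, -0.0, 44.2]
wrist_force: [1.0, 0.5, -0.1]
opening: 0.0855
time: 2.0
ee_pos: [0.5106, 0.1323, 0.2315]
tcp_rot: [-90.0, -0.0, 22.9]
wrist_force: [0.6, 0.2, 0.4]
opening: 0.0851
time: 2.3
ee_pos: [0.5093, 0.1347, 0.2313]
tcp_rot: [-90.0, 0.0, 23.1]
wrist_force: [0.8, -0.4, 0.1]
opening: 0.0852
[0.5093 0.1347 0.2313] [-8.999e+01  1.000e-02  2.312e+01] [ 0.8 -0.4  0.1] 0.08523257331118139
pink_plate 0.85 [162.8, 260.7] 3474 z [0.0235 0.0246 0.0257] [509.9 134.8] [59.9 90.2] 22.9
```

View pics/p1.png

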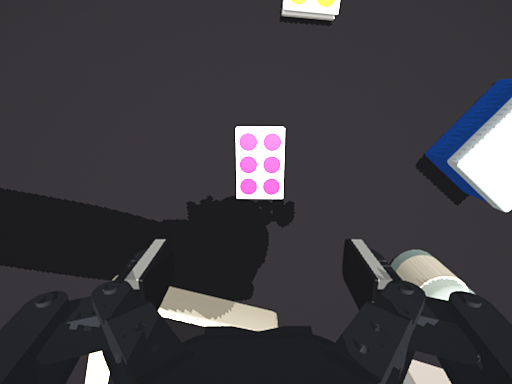

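The wrist picture shows the plate at (260,163), square to the jaws. Its cloud gives 59.9 x 90.2 mm and top z 0.0246, which matches the given size. I'll descend with the jaws partly closed and measure the fingertip height.

```bash
python3 -m jog '[[0.17,0,0,-1,0,0,0],[0.17,0,0,-2,0,0,0],[0.17,0,0,-3,0,0,0],[0.17,0,0,-4,0,0,0],[0.17,0.02,0,-5,0,0,0]]'
python3 -m jog '[[0.17,0,0,0,0,0,0],[0.17,0,0,0,0,0,0],[0.17,0,0,0,0,0,0]]'
python3 plate.py p2 pink_plate
python3 - <<'E'
import numpy as np
for n in ['p1','p2']:
    P=np.load(f'w_{n}.npz')['P']; o=dict(p1=.2313,p2=.1063)[n]
    z=P[200:340,:,2]; c=P[200:340]
    for s in (slice(100,256),slice(256,420)):
        zz=z[:,s]-o; q=zz[(zz>-.03)&(zz<.15)]
        print(n,np.percentile(q,[0,.5,1,2,5,20]).round(4) if len(q) else None)
E
```

```text
time: 2.9
ee_pos: [0.5096, 0.1353, 0.1056]
tcp_rot: [-90.0, -0.0, 23.2]
wrist_force: [-0.7, -0.0, 1.0]
opening: 0.0711
time: 3.2
ee_pos: [0.5107, 0.1347, 0.1081]
tcp_rot: [-90.0, -0.1, 23.1]
wrist_force: [0.4, 0.0, 0.4]
opening: 0.0711
[0.5107 0.1347 0.1081] [-90.02  -0.13  23.11] [0.4 0.  0.4] 0.07108529274633202
pink_plate 0.88 [188.3, 258.0] 7694 z [0.0235 0.0246 0.0256] [509.8 135.5] [60.2 89.8] 22.9
p1 [0.013  0.0154 0.0165 0.0182 0.0223 0.0373]
p1 [0.0133 0.0152 0.0164 0.0182 0.0224 0.0378]
p2 [0.0092 0.0124 0.014  0.0163 0.0215 0.0403]
p2 [0.0096 0.0123 0.0142 0.0163 0.0218 0.041 ]
```

```bash
python3 -m jog '[[0.17,0,0,-0.9,0,0,0],[0.17,0,0,-1.8,0,0,0],[0.17,0,0,-2.7,0,0,0],[0.17,0,0,-3.5,0,0,0],[0.17,-0.01,0.02,-4,0,0,0]]'
python3 -m jog '[[0.17,0,0,0,0,0,0],[0.17,0,0,0,0,0,0],[0.5,0,0,0,0,0,0],[0.5,0,0,0,0,0,0],[0.5,0,0,0,0,0,0]]' 40
python3 -m jog '[[0.5,0,0,0,0,0,0],[0.5,0,0,0,0,0,0],[0.5,0,0,0,0,0,0],[0.5,0,0,0,0,0,0]]' 40
python3 plate.py p3 pink_plate
python3 - <<'E'
import numpy as np
P=np.load('w_p3.npz')['P']; c=P[200:340]
for s in (slice(60,220),slice(300,450)):
    z=c[:,s,2]; q=z[(z>.002)&(z<.15)]; print(np.percentile(q,[0,.5,1,2,5,20]).round(4))
E
```

```text
time: 3.8
ee_pos: [0.5099, 0.1346, 0.0056]
tcp_rot: [-90.0, 0.0, 23.1]
wrist_force: [-0.1, 0.5, -0.7]
opening: 0.0709
time: 4.3
ee_pos: [0.5109, 0.1349, 0.008]
tcp_rot: [-90.0, -0.1, 23.1]
wrist_force: [-0.6, -1.1, 5.9]
opening: 0.059
time: 4.7
ee_pos: [0.5109, 0.1349, 0.0079]
tcp_rot: [-90.0, -0.1, 23.1]
wrist_force: [-1.1, -0.3, 6.5]
opening: 0.059
[0.5109 0.1349 0.0079] [-90.02  -0.15  23.06] [-1.1 -0.3  6.5] 0.05900426749119747
pink_plate 0.86 [238.7, 257.8] 20625 z [0.0235 0.0245 0.0254] [509.3 135.6] [60.6 90.2] 22.6
[0.002  0.0214 0.023  0.0234 0.0239 0.0252]
[0.002  0.0217 0.023  0.0234 0.0239 0.0255]
```

Gripped at 59 mm opening. Lift, check, then carry to the right of the seat so the wrist camera can see the stops past the held plate.

```bash
python3 -m jog '[[0.5,0,0,0.5,0,0,0],[0.5,0,0,1.5,0,0,0],[0.5,0,0,3,0,0,0],[0.5,0,0,4.5,0,0,0],[0.5,0,0,6,0,0,0]]' 60
python3 -m jog '[[0.5,0,-1,0.5,0,0,-0.3],[0.5,0.2,-2.7,1,0,0,-0.6],[0.5,0.3,-4.5,1.5,0,0,-0.9],[0.5,0.4,-6.3,2,0,0,-1.3],[0.5,0.6,-8,3,0,0,-1.6]]'
python3 -m jog '[[0.5,0.2,-1.8,0,0,0,-0.3],[0.5,0.3,-3.6,0,0,0,-0.6],[0.5,0.5,-5.4,0,0,0,-0.9],[0.5,0.7,-7.2,0,0,0,-1.3],[0.5,0.8,-8.5,0,0,0,-1.6]]'
python3 -m jog '[[0.5,0,-1,0,0,0,0],[0.5,0,-2,0,0,0,0],[0.5,0,-3,0,0,0,0],[0.5,0,-3,0,0,0,0],[0.5,0,-3,0,0,0,0]]'
python3 plate.py p4 pink_plate imager stop_far stop_side
```

```text
time: 5.3
ee_pos: [0.5096, 0.1345, 0.1587]
tcp_rot: [-90.0, -0.0, 23.1]
wrist_force: [0.9, 0.0, -0.3]
opening: 0.0585
time: 5.8
ee_pos: [0.5239, -0.0671, 0.2317]
tcp_rot: [-90.0, 0.1, 15.0]
wrist_force: [1.6, 0.3, -0.8]
opening: 0.058
time: 6.3
ee_pos: [0.5446, -0.2805, 0.2319]
tcp_rot: [-90.0, -0.0, 6.9]
wrist_force: [0.6, 0.5, 0.0]
opening: 0.0582
time: 6.8
ee_pos: [0.5447, -0.353, 0.2316]
tcp_rot: [-90.0, 0.0, 7.0]
wrist_force: [0.1, 0.6, -1.2]
opening: 0.0586
[ 0.5447 -0.353   0.2316] [-8.998e+01  1.000e-02  7.010e+00] [ 0.1  0.6 -1.2] 0.05861625328269442
pink_plate 0.97 [237.3, 260.0] 20407 z [0.2468 0.2479 0.2488] [ 543.8 -352.2] [60.2 90.6] 6.8
pink_plate 0.31 [112.7, 280.8] 541 z [0.0672 0.0682 0.0691] [ 560.3 -286.5] [42.3 14. ] 7.0
imager 0.94 [69.5, 254.2] 34246 z [0.0588 0.0602 0.0618] [ 526.5 -262.3] [246.8 151.9] 7.1
stop_far 0.68 [69.7, 249.2] 34524 z [0.0588 0.0602 0.0618] [ 526.6 -262.3] [247.2 151.9] 7.1
stop_far 0.58 [56.9, 314.6] 1151 z [0.0669 0.0681 0.0692] [ 586.  -234.7] [14.2 69. ] 7.1
stop_side 0.57 [111.2, 281.2] 615 z [0.0668 0.0682 0.0691] [ 559.7 -286.9] [41.6 15.8] 10.3
```

View pics/p4.png

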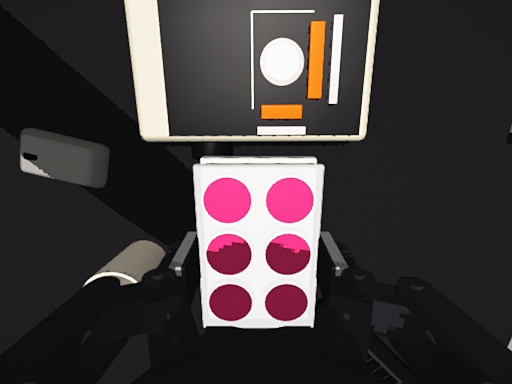

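The picture shows the lens at (282,62), the far stop at (316,60), the side stop at (281,112), and the plate held level. Both stops put the seat at about (0.5534, -0.2389) with yaw 7.1°. They agree to under 1 mm. The plate's underside is 7.7 mm below the TCP. Next I'll go over the pre-seat point, 10 mm short of each stop, and lower.

```bash
python3 -m jog '[[0.5,0,1.2,0,0,0,0],[0.5,0,2.4,0,0,0,0],[0.5,-0.06,3.6,0,0,0,0.05],[0.5,-0.06,4.88,0,0,0,0.05],[0.5,-0.06,4.88,0,0,0,0.05]]'
python3 -m jog '[[0.5,0,0,-1.4,0,0,0],[0.5,0,0,-2.8,0,0,0],[0.5,0,0,-4.2,0,0,0],[0.5,0,0,-5.4,0,0,0],[0.5,0,0,-6.1,0,0,0]]'
python3 -m jog '[[0.5,0,0,0,0,0,0],[0.5,0,0,0,0,0,0],[0.5,0,0,0,0,0,0]]'
python3 plate.py p5 pink_plate stop_far stop_side
```

```text
time: 7.55
ee_pos: [0.5435, -0.2273, 0.2323]
tcp_rot: [-90.0, -0.1, 7.5]
wrist_force: [0.2, -0.4, -1.3]
opening: 0.0583
time: 8.05
ee_pos: [0.5423, -0.2304, 0.0761]
tcp_rot: [-89.9, 0.1, 7.3]
wrist_force: [0.1, -0.4, -1.2]
opening: 0.0582
time: 8.35
ee_pos: [0.5442, -0.2312, 0.0806]
tcp_rot: [-90.1, -0.1, 7.3]
wrist_force: [0.4, 0.3, -0.3]
opening: 0.0585
[ 0.5442 -0.2312  0.0806] [-90.07  -0.12   7.32] [ 0.4  0.3 -0.3] 0.05847215878964706
pink_plate 0.87 [237.6, 258.6] 20530 z [0.0958 0.0969 0.0978] [ 543.5 -230.4] [60.9 90.8] 7.1
stop_far 0.94 [211.2, 332.3] 1168 z [0.0672 0.0682 0.0691] [ 584.2 -233.7] [22.4 83.3] 7.2
stop_side 0.69 [210.6, 332.6] 1112 z [0.0673 0.0682 0.069 ] [ 588. -234.] [15.9 70.5] 8.3
```

View pics/p5.png

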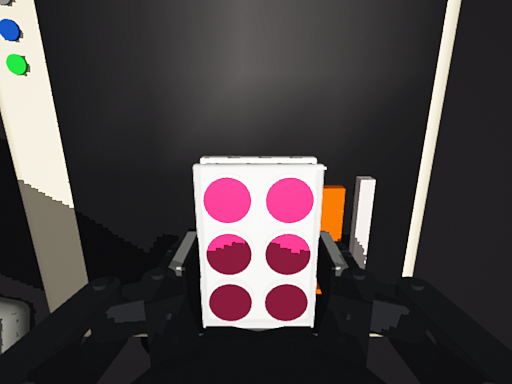

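The plate hangs 13 mm above the stage, and the far stop is visible to its right at (332,211). I'll lower it to touch.

```bash
python3 -m jog '[[0.5,0,0,-0.15,0,0,0],[0.5,0,0,-0.3,0,0,0],[0.5,0,0,-0.4,0,0,0],[0.5,0,0,-0.4,0,0,0]]'
python3 -m jog '[[0.5,0,0,-0.06,0,0,0],[0.5,0,0,-0.06,0,0,0],[0.5,0,0,-0.06,0,0,0]]'
python3 -m jog '[[0.5,0,0,-0.06,0,0,0],[0.5,0,0,-0.06,0,0,0],[0.5,0,0,-0.06,0,0,0]]'
```

```text
time: 8.95
ee_pos: [0.5433, -0.2308, 0.0685]
tcp_rot: [-90.0, 0.0, 7.3]
wrist_force: [-0.2, 0.1, -0.2]
opening: 0.0583
time: 9.25
ee_pos: [0.5434, -0.2309, 0.0682]
tcp_rot: [-90.0, -0.0, 7.3]
wrist_force: [-3.8, 1.3, 6.5]
opening: 0.0583
time: 9.55
ee_pos: [0.5434, -0.2309, 0.0681]
tcp_rot: [-90.0, -0.1, 7.3]
wrist_force: [-7.7, 3.7, 17.3]
opening: 0.0584
```

```bash
python3 -m jog '[[0.5,0,0,0.05,0,0,0],[0.5,0,0,0.05,0,0,0]]'
python3 -m jog '[[0.5,0.06,-0.05,0,0,0,0],[0.5,0.12,-0.1,0,0,0,0],[0.5,0.18,-0.15,0,0,0,0],[0.5,0.22,-0.17,0,0,0,0],[0.5,0.22,-0.17,0,0,0,0]]'
python3 -m jog '[[0.5,0.04,-0.03,0,0,0,0],[0.5,0.07,-0.06,0,0,0,0],[0.5,0.1,-0.08,0,0,0,0],[0.5,0.1,-0.08,0,0,0,0]]'
```

```text
time: 9.75
ee_pos: [0.5436, -0.2309, 0.0682]
tcp_rot: [-90.0, -0.1, 7.3]
wrist_force: [-4.2, 1.7, 9.3]
opening: 0.0582
time: 10.25
ee_pos: [0.5491, -0.2351, 0.0682]
tcp_rot: [-90.0, -0.1, 7.3]
wrist_force: [-3.3, 2.0, 8.7]
opening: 0.0582
time: 10.65
ee_pos: [0.5511, -0.2366, 0.0682]
tcp_rot: [-89.9, -0.0, 7.3]
wrist_force: [-7.5, 4.8, 10.8]
opening: 0.0584
```

```bash
for i in 1; do :; done; python3 -m jog '[[0.5,0.04,-0.03,0,0,0,0],[0.5,0.06,-0.05,0,0,0,0],[0.5,0.06,-0.05,0,0,0,0],[0.5,0.06,-0.05,0,0,0,0]]'
python3 -m jog '[[0.5,0.03,-0.02,0,0,0,0],[0.5,0.06,-0.05,0,0,0,0],[0.5,0.06,-0.05,0,0,0,0],[0.5,0.06,-0.05,0,0,0,0]]'
python3 plate.py p6 pink_plate stop_far stop_side
python3 - <<'E'
from h import *
ux=np.array([.9923,.1236]);uy=np.array([-.1236,.9923])
im,d,m,T,o=cam('top')
for l in ['pink_plate','stop_far','stop_side']:
    P=cloud(d,m,T)
    for r in bot.regions_of('top',l)[:2]:
        Q=P[r['pixels']];Q=Q[~np.isnan(Q[:,0])]
        print(l,r['conf'],len(Q),np.median(Q,0).round(4))
f=o['wrist_force'];print(f,f[:2]@ux,f[:2]@uy)
E
```

```text
time: 11.05
ee_pos: [0.5523, -0.2375, 0.0682]
tcp_rot: [-89.9, 0.0, 7.3]
wrist_force: [-9.3, 6.3, 12.7]
opening: 0.0585
time: 11.45
ee_pos: [0.5536, -0.2385, 0.0682]
tcp_rot: [-89.9, 0.0, 7.3]
wrist_force: [-10.1, 8.0, 14.0]
opening: 0.0584
[ 0.5536 -0.2385  0.0682] [-8.988e+01  4.000e-02  7.340e+00] [-10.1   8.   14. ] 0.05840393973546504
pink_plate 0.63 [238.2, 258.3] 20347 z [0.0836 0.0846 0.0855] [ 552.4 -237.6] [60.4 90.4] 7.2
pink_plate 0.45 [329.8, 6.5] 340 z [0.0041 0.0091 0.0127] [ 405.7 -310.2] [220.4  29.8] 50.2
stop_far 0.94 [207.8, 332.6] 1160 z [0.0674 0.0682 0.069 ] [ 589.2 -233.5] [13.2 69.9] 1.7
[-9.72516342  7.67052421 14.11286359] -8.702202872131565 8.813491377611607
```

```bash
python3 -m jog '[[0.5,0.02,-0.02,0,0,0,0],[0.5,0.04,-0.03,0,0,0,0],[0.5,0.04,-0.03,0,0,0,0],[0.5,0.04,-0.03,0,0,0,0]]'
python3 -m jog '[[0.5,0.01,-0.01,0,0,0,0],[0.5,0.02,-0.02,0,0,0,0],[0.5,0.02,-0.02,0,0,0,0],[0.5,0.02,-0.02,0,0,0,0]]'
```

```text
time: 12.25
ee_pos: [0.5542, -0.2391, 0.0682]
tcp_rot: [-89.9, 0.1, 7.3]
wrist_force: [-12.4, 9.2, 14.5]
opening: 0.0584
time: 12.65
ee_pos: [0.5546, -0.2394, 0.0682]
tcp_rot: [-89.8, 0.1, 7.3]
wrist_force: [-12.4, 10.2, 15.1]
opening: 0.0584
```

```bash
python3 -m jog '[[0.5,0.02,0,0,0,0,0],[0.5,0.02,0,0,0,0,0],[0.5,0.02,0,0,0,0,0]]'
python3 -m jog '[[0.5,0,-0.02,0,0,0,0],[0.5,0,-0.02,0,0,0,0],[0.5,0,-0.02,0,0,0,0]]'
python3 plate.py p7 pink_plate stop_far stop_side
python3 - <<'E'
from h import *
ux=np.array([.9923,.1236]);uy=np.array([-.1236,.9923])
im,d,m,T,o=cam('wrist');P=cloud(d,m,T)
# orange pixels: far stop's back edge in imager x (p4: out; p7: now)
for n in ['p4','p5','p7']:
    z=np.load(f'w_{n}.npz');I=z['im'].astype(int);Q=z['P']
    k=(I[...,0]>150)&(I[...,1]>60)&(I[...,1]<170)&(I[...,2]<60)&(abs(Q[...,2]-.068)<.004)
    q=Q[k];xy=q[:,:2]*1000; X=xy@ux;Y=xy@uy
    far=X>545
    print(n,'far',far.sum(),np.percentile(X[far],[2,50,98]).round(1),'y',np.percentile(Y[far],[2,98]).round(1), 'side',(~far).sum(),np.percentile(Y[~far],[2,50,98]).round(1) if (~far).sum()>5 else '')
a=z['im'];save('p7c',cv2.resize(a[150:350,180:400],None,fx=3,fy=3))
t=cam('top')[0]; save('t7c',cv2.resize(t[150:250,250:350],None,fx=6,fy=6,interpolation=cv2.INTER_CUBIC))
E
```

```text
time: 12.95
ee_pos: [0.5547, -0.2394, 0.0682]
tcp_rot: [-89.8, 0.1, 7.3]
wrist_force: [-15.2, 9.4, 16.7]
opening: 0.0585
time: 13.25
ee_pos: [0.5547, -0.2394, 0.0682]
tcp_rot: [-89.8, 0.1, 7.4]
wrist_force: [-14.0, 11.8, 17.3]
opening: 0.0583
[ 0.5547 -0.2394  0.0682] [-89.78   0.13   7.35] [-14.   11.8  17.3] 0.05826216114706692
pink_plate 0.86 [237.6, 259.3] 20602 z [0.0836 0.0846 0.0855] [ 553.7 -238.6] [60.2 90.5] 7.2
pink_plate 0.63 [331.0, 3.7] 252 z [0.0043 0.0084 0.0115] [ 349.8 -380.1] [46.2  5.8] 86.4
stop_far 0.81 [203.7, 329.6] 1205 z [0.0673 0.0682 0.069 ] [ 592.8 -233. ] [15.6 69.7] 10.0
stop_side 0.25 [207.4, 333.3] 1159 z [0.0673 0.0682 0.069 ] [ 592.  -232.8] [10.8 68.7] 7.5
p4 far 1032 [546.3 552.8 559.2] y [-338.8 -272.2] side 556 [-359.4 -353.4 -346.5]
p5 far 1016 [547.6 553.8 559.3] y [-301.8 -270.3] side 0 
p7 far 1060 [553.9 558.8 563.4] y [-302.2 -270.3] side 0
```

View pics/p7c.png

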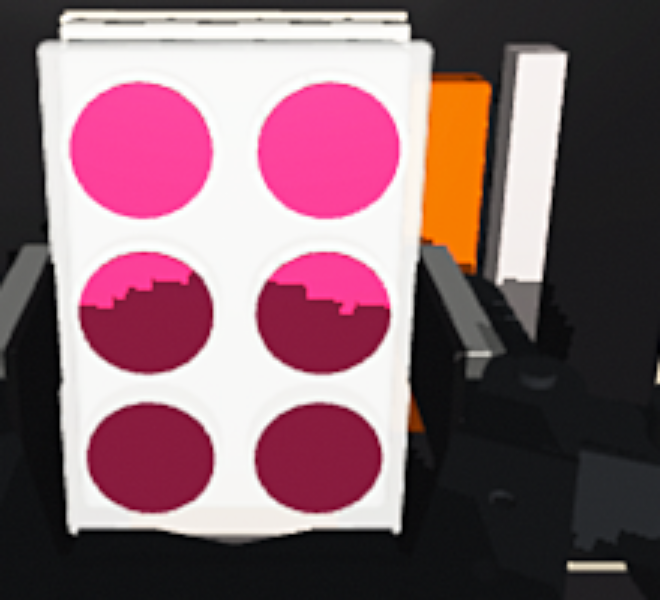

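The far stop's back edge has moved 4.1 mm, so it is home, and it now feels rigid. One more small -y push will check that the side stop is rigid too.

```bash
python3 -m jog '[[0.5,0,-0.03,0,0,0,0],[0.5,0,-0.03,0,0,0,0],[0.5,0,-0.03,0,0,0,0],[0.5,0,-0.03,0,0,0,0]]'
python3 plate.py p8 pink_plate
python3 -m jog '[[0.5,0,-0.03,0,0,0,0],[0.5,0,-0.03,0,0,0,0],[0.5,0,-0.03,0,0,0,0],[0.5,0,-0.03,0,0,0,0]]'
python3 plate.py p9 pink_plate
```

```text
time: 13.95
ee_pos: [0.5548, -0.2395, 0.0682]
tcp_rot: [-89.7, 0.1, 7.4]
wrist_force: [-13.5, 15.1, 17.8]
opening: 0.0577
[ 0.5548 -0.2395  0.0682] [-89.72   0.12   7.38] [-13.5  15.1  17.8] 0.05766768062991962
pink_plate 0.66 [238.0, 258.7] 20535 z [0.0835 0.0846 0.0855] [ 553.2 -238.9] [61.2 90.7] 7.2
time: 14.45
ee_pos: [0.5547, -0.2396, 0.0682]
tcp_rot: [-89.6, 0.1, 7.4]
wrist_force: [-14.7, 18.6, 18.3]
opening: 0.0585
[ 0.5547 -0.2396  0.0682] [-89.65   0.11   7.4 ] [-14.7  18.6  18.3] 0.058464309162465845
pink_plate 0.67 [237.8, 259.7] 20409 z [0.0836 0.0846 0.0855] [ 553.8 -238.9] [59.9 91. ] 7.5
```

View pics/t7c.png

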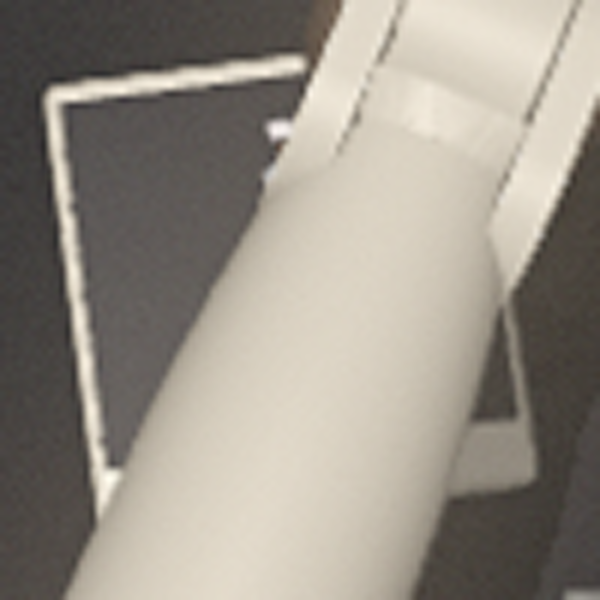

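The top view is blocked by the arm. The side stop now feels rigid: 1.5 mm commanded moved it under 0.2 mm and added 7 N. I'll check it with the side camera against the first picture, and hold still for a moment.

```bash
python3 -m jog '[[0.5,0,0,0,0,0,0],[0.5,0,0,0,0,0,0],[0.5,0,0,0,0,0,0],[0.5,0,0,0,0,0,0]]'
python3 - <<'E'
from h import *
ux=np.array([.9923,.1236]);uy=np.array([-.1236,.9923])
im,d,m,T,o=cam('side');P=cloud(d,m,T);z=np.load('side.npz')
for I,Q in((z['im'],z['P']),(im,P)):
    I=I.astype(int)
    k=(I[...,0]>130)&(I[...,0]-I[...,2]>80)&(I[...,1]<190)&(abs(Q[...,2]-.066)<.008)
    k[:215]=0; q=Q[k][:,:2]*1000
    X,Y=q@ux,q@uy; s=(X<542)&(X>495)&(Y<-335); print(k.sum(),s.sum(),np.percentile(Y[s],[3,50,97]).round(1) if s.sum() else '', np.argwhere(k).mean(0).round(1))
f=o['wrist_force'];print(f.round(1),np.linalg.norm(f),o['ee_pos'].round(4),o['opening'])
h=lambda a:cv2.resize(a[205:255,255:335],(640,400),interpolation=cv2.INTER_CUBIC)[:, :]
save('s9',cv2.resize(np.vstack([h(z['im']),h(im)]),(480,600)))
E
```

```text
time: 14.95
ee_pos: [0.5548, -0.2397, 0.0682]
tcp_rot: [-89.6, 0.1, 7.4]
wrist_force: [-14.6, 18.9, 18.6]
opening: 0.0582
155 61 [-361.1 -354.8 -345. ] [227.2 298.4]
48 41 [-365.8 -359.9 -351. ] [233.  300.5]
[-14.6  18.9  18.6] 30.29379753658564 [ 0.5548 -0.2397  0.0682] 0.05816572711032636
```

View pics/s9.png

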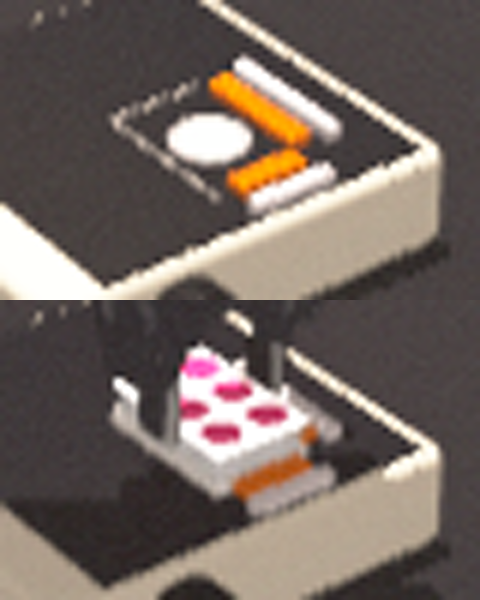

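The side view shows the plate flat in the corner. The side stop has moved about 4.7 to 5 mm in this coarse view, against a travel of 4 mm, and now sits against its bar. Both stops are home and steady, so I'll hand in.

```bash
python3 -c "
from workcell import bot
print(bot.job_done())"
```

```text
the job is handed in; nothing more can be done
None
```

The pink plate is on the imager's stage, pushed into the corner against both stops, and the gripper was still holding it when I handed the job in at about 15 s.

**Last checks:**
- **Plate position:** its centre measured (0.5538, -0.2389), against a seat estimate of (0.5534, -0.2389). Yaw was 7.2–7.5° against the imager's 7.1°. The top face was at z 0.0846, so the plate is flat on the stage.
- **Far stop:** it moved 4.1 mm in the wrist camera and no longer gave way when pushed.
- **Side stop:** it moved about 5 mm in the coarse side camera, more than the 4 mm it can travel, so I treat that figure as approximate. It also felt rigid: about 1.5 mm of commanded push moved it under 0.2 mm.
- **Forces:** the wrist force was steady at about 30 N in total, 18.6 N of it vertical. The grip was set to 60 N at 58 mm opening.

The top camera was blocked by the arm at the end, so it could not confirm the seating. I did not measure the other objects again afterwards, but the arm passed well above them and showed no unexpected force.

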